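# Fetch the guitar slide from the tall pot

### The job

The short brass guitar slide is standing at the bottom of the tall pot on the studio desk. Reach in, lift it out and stand it upright on the round cork coaster, wholly on the cork, then let go. Leave the tall pot standing where it is and do not tip it.

Things in the scene. Friction and masses are not known exactly. Their poses are not given: they have to be found in the camera images.
- slide: The short guitar slide: a brass tube 25 mm in outer diameter, 19 mm bore, 50 mm long, about 70 g, standing on end inside the tall pot, up to 8 mm off the pot's axis. Origin: centre of its lower end; z points up along the tube. A longer brass slide (68 mm) stands on the square coaster and is not wanted.
- pot: The tall pot: straight round white stoneware pot, open at the top, 104 mm in outer diameter, 94 mm inner diameter (walls 5 mm), 112 mm high, inner floor 6 mm above its underside, about 0.8 kg, standing loose on the desk. A gripper opened wide does not fit in its mouth. Origin: centre of its underside; z up along its axis. The other white pot has the same width but is only 58 mm high, holds a wooden shaker and is not wanted.
- coaster: The round cork coaster, 100 mm in diameter, 5 mm thick, fixed to the desk. Origin: centre of its underside, on the desk; its top is 5 mm above. The square cork coaster is not wanted.
Not all that is in view belongs to the job. Leave any orange or red look-alike of the pot alone. Leave any black or green look-alike of the slide alone.

How it is judged:
By the outcome, as a careful person would: the job done as asked, in the order asked, and still so for the second after the job is handed in, with the robot touching nothing.
It also fails if it takes over 42 s, if anything falls off the work surface, if the arm or the gripper's body presses on something with over 40 N, if the wrist force passes 120 N, or if a joint passes its speed limit or range.

### The arm

A 6-joint arm with a two-finger parallel gripper is mounted at the origin on the work surface. World frame = base frame: x ahead of the robot, y to its left, z up, the work surface at z = 0. Lengths are in m, angles in rad, forces in N, time in s.
With the tool pointing down it reaches from about 0.3 to 0.775 m from the base axis. Payload 14.6 kg.
Tool frame: the origin (TCP) lies at the very end of the fingers, on their centre line; the grasp point (between the pads) lies bot.grasp_offset behind it (bot.grasp_offset is the distance from the TCP to the grasp point, in m); z points along the fingers, y is the line along which they close (so a half turn about z gives the same grasp; the last joint's range is limited). The gripper opens to 94 mm and grips with 3 to 60 N. Pads are 16 mm wide; open, the fingers measure 119 mm over their backs; the gripper's body (75 mm by 177 mm) begins 78 mm behind the grasp point.
Start: joints at [-1.374, 0.3, 1.521, -0, 1.321, -0.067], TCP at [0.143, -0.531, 0.205] pointing down, gripper open.
Joint ranges: [-3.03, 3.03], [-0.79, 2.21], [0.23, 2.52], [-1.04, 4.18], [0, 3.07], [-2.55, 2.55]. Speed limits (rad/s): [2.22, 2.22, 2.57, 3.14, 3.14, 3.14].

### API

Orientations are given as a rotation vector (axis times angle).
In Python, from workcell import telemetry, imaging, bot, spot_in gives the robot as it stands.
- The arm moves only by the tool carry_out, never from a script. Its argument "series" is a list of rows, each a list of 7 numbers: the finger opening in cm, from 0 to 9.4, then the shift along the tool's x, y, z in cm, then the turn, a rotation vector about the tool's x, y, z in degrees. In form: [[fingers, tx, ty, tz, ax, ay, az], ...]. A call has 1 to 12 rows; each row shifts and turns the commanded pose from where the row before left it, along the tool's axes as they then stand; what a row does not reach is not made up. A row lasts 1/10 s, in which the tool goes at most 50 mm and 8.59 degrees, less where a joint would pass 70% of its speed; a pose out of reach is approached as far as the arm can. A call with a gripper value outside its range is refused whole. The fingers move at their own pace and stop on an object; "grip_force" is the grip in N (left out, the last holds). Time passes only in rows, so rows that do not move let the fingers close. It gives the time, the measured TCP pose, the force, the opening and the grip force at its end, in the units of the state.
- telemetry.state(): the state, without advancing time (a new reading comes with each control period).
- imaging.grab_frame(name): name is "side" or "top" or "wrist"; returns a dict with "img" (480x640x3 uint8, red, green, blue), "fx", "fy", "cx", "cy" (pixels), "rvec" (rotation vector, rad) and "tvec" (3), from world to camera coordinates, as OpenCV has them. Camera axes: x right, y down, z forward; pixel columns grow to the right and rows downward; lengths in m; the calibration is good to about 2 mm. A picture is of the moment at which its call begins. There is no depth.
- bot.hand_in(): hands the job in; it is judged then, once.
Trained networks look in the newest picture that a camera, given by its name, has taken for a name from the list of things; names that differ only in an ending like _2 or _b are one class to them, and where a whole thing is asked for, a point or a joint stands for the part that bears it (a point fixed in the world has none). Each returns a list of dicts, best first, with "conf" (0 to 1); they miss things now and then, are a little off and sometimes report something else, mostly with a low value. They report only what shows in the picture. A call takes as long as a camera call. They do not tell look-alikes from the thing itself.
- spot_in(camera, label): "xy" ([column, row] in pixels, amid what is visible of it).
The state is a dict: "clock": time; "q": joint angles; "joint_velocities": joint speeds; "joint_torque": joint torques, N m; "tcp_pos": TCP position; "eef_rot": TCP orientation; "contact_force": force on the tool from outside, world axes, zero at the start; "torque": the same for the moment, N m; "gripper_width": finger opening in m; "gripper_force": force on a finger pad.
Only numpy, scipy, OpenCV 4.12 (cv2) and the standard library are available. Lean on these libraries where they do the work, as an engineer would, in place of code of your own. Each camera call takes 0.05 s, during which the arm holds its last target. There are 200 camera calls.

## Working session

There is one attempt and no reset: what is moved stays moved. The work goes in short steps, Python scripts to look and compute and a tool call to move; the robot and the scene stay as the last step left them, time stands still between calls to the robot, and variables do not carry over. Pictures are saved under pics/ and viewed, at most 10 in all, crops included, and the job is handed in when it is done.

Besides the shell and the picture viewer there is one more tool, called after ">>>" as name(argument=value, ...), one argument or row to a line, values as JSON. carry_out: Moves the arm, as the interface text tells. Its arguments: {"type":"object","properties":{"series":{"type":"array"},"grip_force":{"type":"number"}},"required":["series"]}

```bash
mkdir -p pics
cat > h.py <<'E'
import numpy as np, cv2
from workcell import telemetry, imaging, bot, spot_in
def grab(n,fn=None):
    f=imaging.grab_frame(n)
    if fn: cv2.imwrite('pics/'+fn,f['img'][:,:,::-1])
    return f
def ray(f,u,v):
    R=cv2.Rodrigues(np.array(f['rvec'],float))[0]; t=np.array(f['tvec'],float).ravel()
    d=R.T@np.array([(u-f['cx'])/f['fx'],(v-f['cy'])/f['fy'],1]); return -R.T@t,d
def onz(f,u,v,z):
    c,d=ray(f,u,v); return c+d*(z-c[2])/d[2]
def proj(f,P):
    K=np.array([[f['fx'],0,f['cx']],[0,f['fy'],f['cy']],[0,0,1.]])
    return cv2.projectPoints(np.array(P,float).reshape(-1,1,3),np.array(f['rvec'],float),np.array(f['tvec'],float),K,None)[0][:,0]
E
python3 - <<'E'
from h import *
a=grab('top','top1.png')
for n in('slide','pot','coaster'): print(n,[(d['xy'],round(d['conf'],2),onz(a,*d['xy'],0.0).round(3)) for d in spot_in('top',n)])
b=grab('side','side1.png')
s=telemetry.state(); print(s['clock'],s['tcp_pos'],s['eef_rot'],bot.grasp_offset, ray(a,320,240),ray(b,320,240))
E
```

```text
slide [([207.6, 234.5], 0.74, array([0.565, 0.25 , 0.   ])), ([271.1, 232.5], 0.47, array([0.572, 0.133, 0.   ]))]
pot [([106.9, 247.0], 0.95, array([0.536, 0.433, 0.   ])), ([200.1, 224.0], 0.9, array([0.584, 0.265, 0.   ]))]
coaster [([363.2, 300.6], 0.95, array([ 0.451, -0.043,  0.   ]))]
0.25 [ 0.14340013 -0.53087066  0.20522532] [-3.11383594e+00 -4.13089172e-01 -1.91858954e-06] 0.0188 (array([0.48816542, 0.07942263, 0.85386089]), array([ 0.08517901, -0.04514905, -0.99537592])) (array([ 0.29674697, -0.46304104,  0.64420357]), array([ 0.2659655 ,  0.63415233, -0.72605581]))
```

View pics/top1.png

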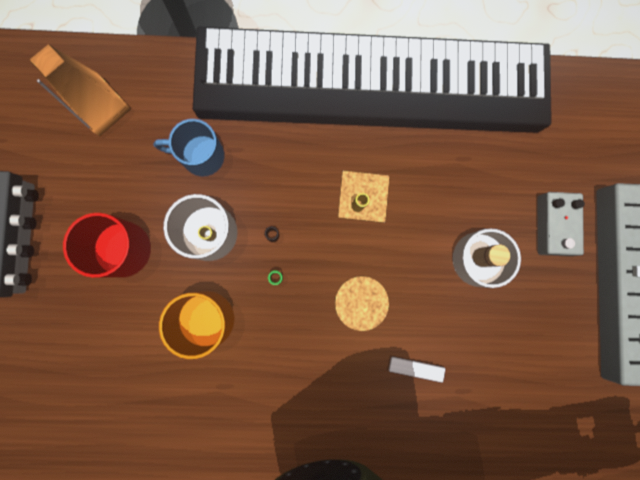

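View pics/side1.png

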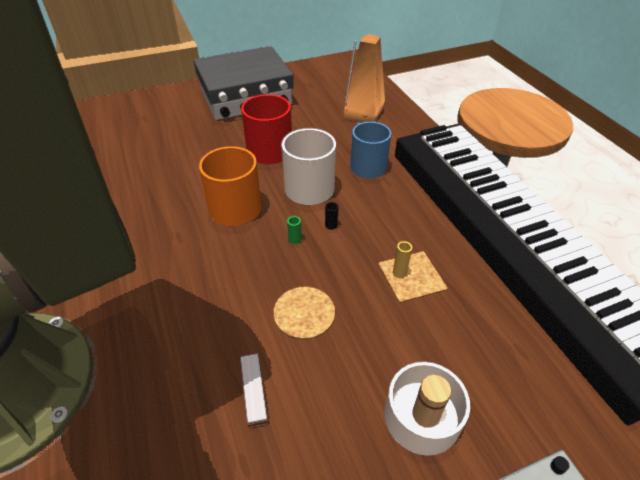

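The top view shows the tall pot's rim around (196,226), with the short slide in it near (207,232). The round coaster is at (362,303). The side view confirms the tall white pot sits at (309,165) and the short shaker pot at (427,405).

```bash
cat > m.py <<'E'
from h import *
def blob(m,near,fn=None):
    cs=cv2.findContours(m.astype(np.uint8),cv2.RETR_EXTERNAL,cv2.CHAIN_APPROX_NONE)[0]
    cs=[c for c in cs if len(c)>12]
    return min(cs,key=lambda c:abs(cv2.pointPolygonTest(c,near,True)) if cv2.pointPolygonTest(c,near,True)<0 else 0)
def circ(P):
    A=np.c_[2*P[:,:2],np.ones(len(P))]; x=np.linalg.lstsq(A,(P[:,:2]**2).sum(1),rcond=None)[0]
    return x[:2].round(4),np.sqrt(x[2]+x[:2]@x[:2]).round(4)
E
python3 - <<'E'
from m import *
f=grab('top'); h=cv2.cvtColor(f['img'],cv2.COLOR_RGB2HSV).astype(int); H,S,V=h[...,0],h[...,1],h[...,2]
c=blob((S<60)&(V>60),(196,226))[:,0]
c=cv2.convexHull(c)[:,0]; print('pot',circ(np.array([onz(f,*p,.112) for p in c])),cv2.fitEllipse(c))
m=(S>60)&(V>90); m[:260]=0
c=blob((S>60)&(V>150)&(H<30),(362,303)); c=cv2.convexHull(c)[:,0]
print('coaster',circ(np.array([onz(f,*p,.005) for p in c])),cv2.fitEllipse(c))
b=blob((S[200:260,165:228]>70)&(H[200:260,165:228]>12),(42,32))[:,0]+[165,200]
print('slide',cv2.boundingRect(b),cv2.fitEllipse(b),onz(f,207.5,231.5,.056))
cv2.imwrite('pics/c1.png',cv2.resize(f['img'][185:265,155:240,::-1],None,fx=7,fy=7,interpolation=cv2.INTER_NEAREST))
s=telemetry.state(); print(cv2.Rodrigues(s['eef_rot'])[0].round(3))
E
```

```text
pot (array([0.5658, 0.2409]), np.float64(0.057)) ((199.32749938964844, 227.59695434570312), (65.3222885131836, 74.54756927490234), 111.73704528808594)
coaster (array([ 0.4464, -0.0394]), np.float64(0.0506)) ((361.5593566894531, 303.1240539550781), (54.332706451416016, 55.27095413208008), 175.40126037597656)
slide (198, 226, 18, 14) ((206.21006774902344, 232.79234313964844), (12.783492088317871, 17.361007690429688), 108.73873138427734) [0.56500119 0.23938989 0.056     ]
[[ 0.965  0.261 -0.   ]
 [ 0.261 -0.965  0.   ]
 [ 0.    -0.    -1.   ]]
```

View pics/c1.png

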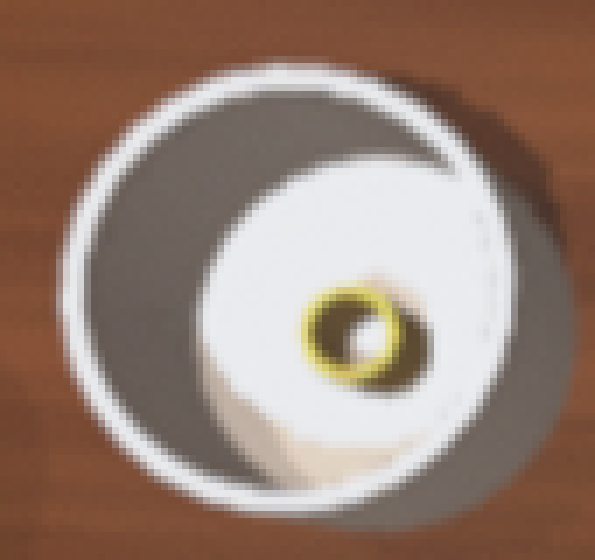

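The crop shows the pot rim centred at about (195.5,225.7) and the slide's top ring at about (204.6,232.2). The pot blob fit above was spoiled by the shadow.

Run:
```python
from m import *
f=grab('top'); p=onz(f,195.5,225.7,.112); s=onz(f,204.6,232.2,.056); t=telemetry.state()
R=cv2.Rodrigues(t['eef_rot'])[0]
print(p,s,t['clock'],(R.T@(s-t['tcp_pos']))*100)
w=grab('wrist'); print(R.T@(ray(w,320,240)[0]-t['tcp_pos']),R.T@ray(w,320,240)[1])
```

```text
[0.56839447 0.24784807 0.112     ] [0.56361584 0.24432466 0.056     ] 0.35 [ 60.78177875 -63.87958953  14.95114773]
[ 0.07448003  0.00043676 -0.17796263] [-0.26210486  0.00633265  0.96505663]
```

>>> carry_out(
  series=[
    [4.8,3.0,-3.2,-0.3,0,0,0],
    [4.8,3.0,-3.2,-0.3,0,0,0],
    [4.8,3.0,-3.2,-0.3,0,0,0],
    [4.8,3.0,-3.2,-0.3,0,0,0],
    [4.8,3.0,-3.2,-0.3,0,0,0],
    [4.8,3.0,-3.2,0,0,0,0],
    [4.8,3.0,-3.2,0,0,0,0],
    [4.8,3.0,-3.2,0,0,0,0],
    [4.8,3.0,-3.2,0,0,0,0],
    [4.8,3.0,-3.2,0,0,0,0],
  ],
)

```text
clock: 1.4
tcp_pos: [0.35, -0.1421, 0.2207]
eef_rot: [3.114, 0.413, 0.001]
contact_force: [2.0, 0.0, 0.5]
gripper_width: 0.0481
gripper_force: 0.0
```

>>> carry_out(
  series=[
    [4.8,3.0,-3.2,0,0,0,0],
    [4.8,3.0,-3.2,0,0,0,0],
    [4.8,3.0,-3.2,0,0,0,0],
    [4.8,3.0,-3.2,0,0,0,0],
    [4.8,3.0,-3.2,0,0,0,0],
    [4.8,3.0,-3.2,0,0,0,0],
    [4.8,3.0,-3.2,0,0,0,0],
    [4.8,3.0,-3.2,0,0,0,0],
    [4.8,3.0,-3.2,0,0,0,0],
    [4.8,0,0,0,0,0,0],
    [4.8,0,0,0,0,0,0],
  ],
)

```text
clock: 2.5
tcp_pos: [0.5349, 0.2049, 0.2198]
eef_rot: [3.114, 0.415, -0.002]
contact_force: [0.0, -0.2, 0.3]
gripper_width: 0.0477
gripper_force: 0.0
```

Run:
```python
from m import *
f=grab('wrist','w1.png'); t=telemetry.state()
R=cv2.Rodrigues(t['eef_rot'])[0]
print(t['clock'],t['tcp_pos'],t['q'].round(2) if hasattr(t['q'],'round') else t['q'],t['gripper_width'],R.round(3).tolist())
print(proj(f,[[.5636,.2443,.056],[.5684,.2478,.112],t['tcp_pos']]))
for n in('slide','pot'): print(n,[(d['xy'],d['conf']) for d in spot_in('wrist',n)])
```

```text
2.55 [0.53484389 0.20418522 0.22022712] [ 0.3   0.34  1.43 -0.    1.37  1.61] 0.04765881574337937 [[0.965, 0.261, -0.001], [0.261, -0.965, -0.0], [-0.001, 0.0, -1.0]]
[[277.8904787  170.67204873]
 [266.98251864 171.38951567]
 [317.89148977 298.01585639]]
slide [([397.1, 274.2], 0.92), ([412.3, 197.5], 0.69), ([274.4, 169.1], 0.59)]
pot [([261.6, 166.2], 0.94), ([263.4, 318.6], 0.92), ([66.5, 152.6], 0.67)]
```

View pics/w1.png

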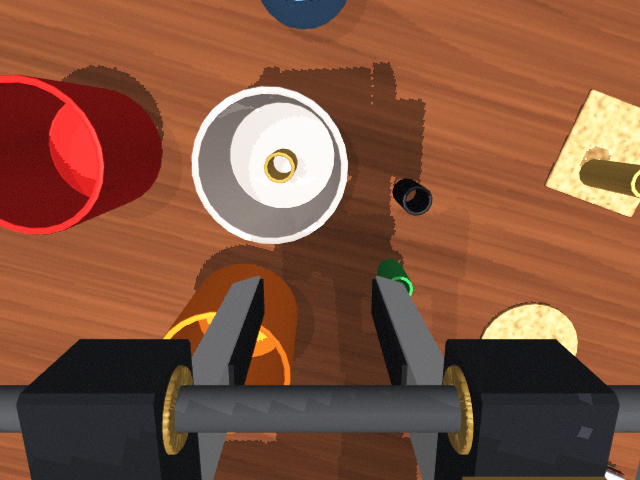

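The wrist view shows the pot's rim centred at about (270,164.5) and the slide's top ring at about (281,165).

Run:
```python
from m import *
f=grab('wrist'); t=telemetry.state(); R=cv2.Rodrigues(t['eef_rot'])[0]
I=f['img']; h=cv2.cvtColor(I,cv2.COLOR_RGB2HSV)
sub=h[130:200,245:325]; m=((sub[...,1]>90)&(sub[...,0]>15)&(sub[...,0]<35)).astype(np.uint8)
ys,xs=np.nonzero(m); c=cv2.minEnclosingCircle(np.c_[xs,ys].astype(np.float32)); print(len(xs),c)
s=onz(f,281,165.5,.056);p=onz(f,270,164.5,.112)
print(t['tcp_pos'],s,p,R.T@(s-t['tcp_pos'])*100,R.T@(p-t['tcp_pos'])*100)
```

```text
629 ((34.5, 35.5), 17.7342472076416)
[0.5350028  0.20360998 0.22089326] [0.56835236 0.24168151 0.056     ] [0.57340885 0.24569666 0.112     ] [ 4.20016022 -2.81216684 16.49134866] [ 4.79566581 -3.06825749 10.89164469]
```

>>> carry_out(
  series=[
    [4.8,2.0,-1.4,0.5,0,0,0],
    [4.8,2.1,-1.4,1.5,0,0,0],
    [4.8,0,0,2.5,0,0,0],
    [4.8,0,0,2.5,0,0,0],
    [4.8,0,0,0.5,0,0,0],
    [4.8,0,0,0,0,0,0],
    [4.8,0,0,0,0,0,0],
  ],
)

```text
clock: 3.4
tcp_pos: [0.568, 0.2422, 0.1472]
eef_rot: [-3.114, -0.412, -0.003]
contact_force: [0.3, -0.1, 0.2]
gripper_width: 0.0477
gripper_force: 0.0
```

Run:
```python
from m import *
f=grab('wrist','w2.png'); t=telemetry.state(); print(t['tcp_pos'],t['eef_rot'],proj(f,[[.5684,.2417,.056],[.5734,.2457,.112],t['tcp_pos']]))
```

```text
[0.56804736 0.24227579 0.14725935] [-3.11386737 -0.41250775 -0.00387312] [[317.48458284 241.96164755]
 [312.57371563 259.6309511 ]
 [316.09531575 296.93826089]]
```

View pics/w2.png

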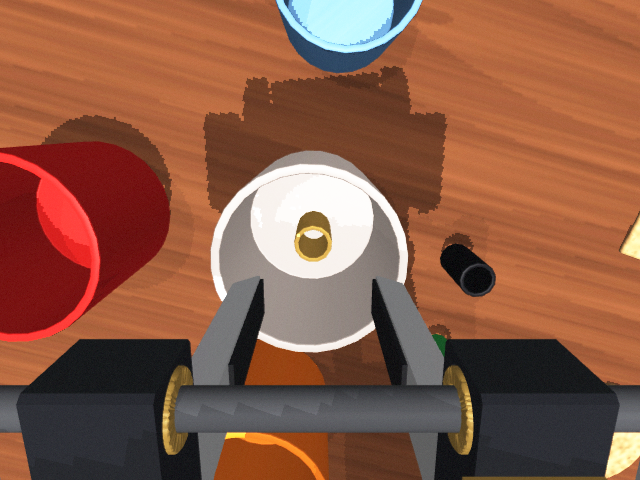

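The slide's top ring is at (313,243), which is about 4 px (2 mm) to the -y side of the finger centre line at column 317. I'll correct by that and go down.

>>> carry_out(
  series=[
    [4.8,0,-0.2,1.0,0,0,0],
    [4.8,0,0,2.0,0,0,0],
    [4.8,0,0,2.0,0,0,0],
    [4.8,0,0,2.0,0,0,0],
    [4.8,0,0,2.0,0,0,0],
    [4.8,0,0,1.5,0,0,0],
    [4.8,0,0,1.0,0,0,0],
    [4.8,0,0,0.5,0,0,0],
    [4.8,0,0,0,0,0,0],
    [4.8,0,0,0,0,0,0],
  ],
)

```text
clock: 4.45
tcp_pos: [0.5673, 0.2444, 0.0262]
eef_rot: [-3.114, -0.413, -0.002]
contact_force: [0.0, -0.6, -0.1]
gripper_width: 0.0481
gripper_force: 0.0
```

>>> carry_out(
  series=[
    [3.2,0,0,0,0,0,0],
    [2.8,0,0,0,0,0,0],
    [2.6,0,0,0,0,0,0],
    [2.4,0,0,0,0,0,0],
    [2.0,0,0,0,0,0,0],
    [2.0,0,0,0,0,0,0],
    [2.0,0,0,0,0,0,0],
  ],
  grip_force=15,
)

```text
clock: 5.15
tcp_pos: [0.567, 0.2443, 0.0256]
eef_rot: [-3.114, -0.413, -0.0]
contact_force: [-1.1, 0.5, 3.2]
gripper_width: 0.0238
gripper_force: 15.0
```

>>> carry_out(
  series=[
    [2.0,0,0,-0.5,0,0,0],
    [2.0,0,0,-1.0,0,0,0],
    [2.0,0,0,-2.0,0,0,0],
    [2.0,0,0,-2.5,0,0,0],
    [2.0,0,0,-2.5,0,0,0],
    [2.0,0,0,-2.5,0,0,0],
    [2.0,0,0,-2.5,0,0,0],
    [2.0,0,0,-1.5,0,0,0],
    [2.0,0,0,0,0,0,0],
    [2.0,0,0,0,0,0,0],
  ],
)

```text
clock: 6.15
tcp_pos: [0.5666, 0.2442, 0.1747]
eef_rot: [3.114, 0.413, -0.001]
contact_force: [-0.7, 0.7, -0.5]
gripper_width: 0.0238
gripper_force: 15.0
```

Run:
```python
from m import *
f=grab('wrist'); g=grab('side'); t=telemetry.state(); R=cv2.Rodrigues(t['eef_rot'])[0]
print(t['clock'],t['tcp_pos'],t['eef_rot'],t['gripper_width'],t['gripper_force'],t['contact_force'])
print(R.T@(np.array([.4464,-.0394,0.024])-t['tcp_pos'])*100)
u=proj(g,[t['tcp_pos']])[0]; print(u)
x,y=(u-[50,70]).astype(int); 
a=cv2.resize(f['img'][200:440,180:460],(560,480)); b=cv2.resize(g['img'][y:y+140,x:x+70],(240,480),interpolation=cv2.INTER_CUBIC)
cv2.imwrite('pics/l1.png',np.hstack([a,b])[:,:,::-1])
```

```text
6.25 [0.56639552 0.24410315 0.17393927] [ 3.11381971  0.41317567 -0.00355517] 0.023690522647361028 14.999599104157824 [ 0.50415413  0.07721881 -1.79750183]
[-18.94315274  24.23725349  15.0419398 ]
[307.48448169 115.19181361]
```

View pics/l1.png

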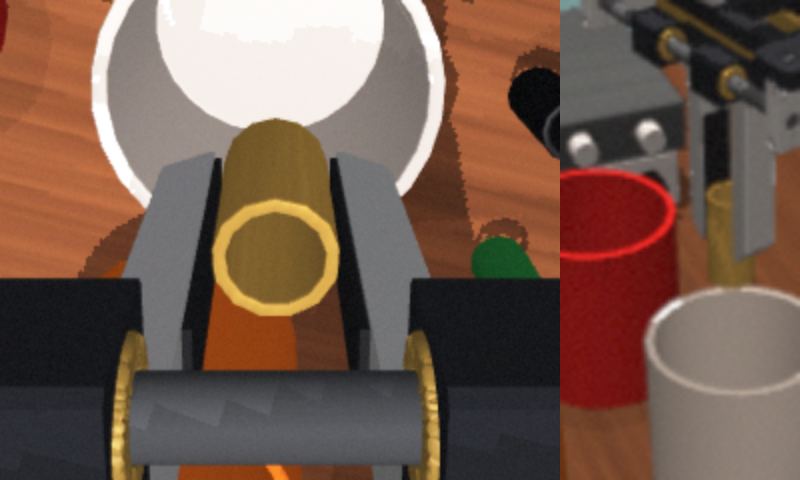

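The slide is out of the pot and upright between the pads. Its top ring centre is at wrist pixel (318,328.5), and the pot is still standing in place.

Run:
```python
from m import *
f=imaging.grab_frame('wrist'); t=telemetry.state(); R=cv2.Rodrigues(t['eef_rot'])[0]
s=onz(f,318,328.5,t['tcp_pos'][2]+.030); o=R.T@(s-t['tcp_pos'])
c=np.array([.4464,-.0394,0]);print(o, R.T@(c-t['tcp_pos'])*100,(R.T@(c-s))*100)
```

```text
[-0.0001299   0.00068586 -0.02999965] [-18.94337724  24.23520151  17.44852975] [-18.93038763  24.16661556  20.4484949 ]
```

>>> carry_out(
  series=[
    [2.0,-1.4,1.8,0,0,0,0],
    [2.0,-2.5,3.2,0,0,0,0],
    [2.0,-2.5,3.2,0,0,0,0],
    [2.0,-2.5,3.2,0,0,0,0],
    [2.0,-2.5,3.2,0,0,0,0],
    [2.0,-2.5,3.2,0,0,0,0],
    [2.0,-2.5,3.2,0,0,0,0],
    [2.0,-2.5,3.2,0,0,0,0],
    [2.0,0,0,0,0,0,0],
    [2.0,0,0,0,0,0,0],
  ],
)

```text
clock: 7.3
tcp_pos: [0.4474, -0.039, 0.1751]
eef_rot: [-3.114, -0.41, 0.001]
contact_force: [-0.7, 0.6, -0.8]
gripper_width: 0.0238
gripper_force: 15.0
```

>>> carry_out(
  series=[
    [2.0,0,0,1.5,0,0,0],
    [2.0,0,0,2.5,0,0,0],
    [2.0,0,0,2.5,0,0,0],
    [2.0,0,0,2.5,0,0,0],
    [2.0,0,0,2.5,0,0,0],
    [2.0,0,0,1.5,0,0,0],
    [2.0,0,0,0.8,0,0,0],
    [2.0,0,0,0,0,0,0],
    [2.0,0,0,0,0,0,0],
  ],
)

```text
clock: 8.2
tcp_pos: [0.448, -0.0383, 0.0379]
eef_rot: [3.114, 0.414, 0.001]
contact_force: [1.1, -0.4, -1.2]
gripper_width: 0.0239
gripper_force: 15.0
```

Run:
```python
from m import *
f=grab('wrist','w3.png'); t=telemetry.state(); print(t['clock'],t['tcp_pos'],t['gripper_width'],t['contact_force'])
```

```text
8.25 [ 0.44809389 -0.03840151  0.03813437] 0.02413713043651432 [ 0.09346714 -0.38701715 -0.23196449]
```

View pics/w3.png

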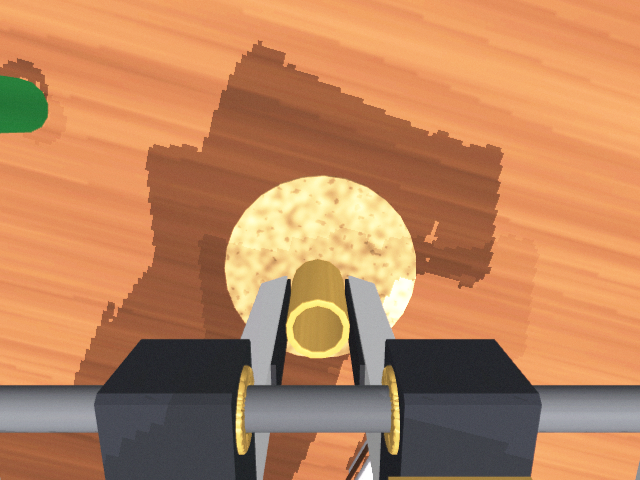

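The slide is held over the coaster, whose centre is at (321,266). The slide's lower end is near (319,280), well inside the cork. Now lowering the last 12 mm.

>>> carry_out(
  series=[
    [2.0,0,0,0.5,0,0,0],
    [2.0,0,0,0.4,0,0,0],
    [2.0,0,0,0.2,0,0,0],
    [2.0,0,0,0.1,0,0,0],
    [2.0,0,0,0.05,0,0,0],
    [2.0,0,0,0,0,0,0],
    [2.0,0,0,0,0,0,0],
  ],
)

```text
clock: 8.95
tcp_pos: [0.4476, -0.0387, 0.025]
eef_rot: [3.114, 0.413, 0.0]
contact_force: [0.2, -0.3, -0.7]
gripper_width: 0.0239
gripper_force: 15.0
```

>>> carry_out(
  series=[
    [2.0,0,0,0.05,0,0,0],
    [2.0,0,0,0,0,0,0],
    [2.0,0,0,0,0,0,0],
  ],
)

```text
clock: 9.25
tcp_pos: [0.4477, -0.0386, 0.0246]
eef_rot: [3.114, 0.413, 0.0]
contact_force: [0.7, 0.3, 0.6]
gripper_width: 0.024
gripper_force: 15.0
```

Within a fraction of a millimetre of the cork, so I'll open gently and withdraw.

>>> carry_out(
  series=[
    [2.0,0,0,0.03,0,0,0],
    [2.0,0,0,0,0,0,0],
    [2.6,0,0,0,0,0,0],
    [2.8,0,0,0,0,0,0],
    [3.2,0,0,0,0,0,0],
    [4.0,0,0,0,0,0,0],
    [4.8,0,0,0,0,0,0],
    [4.8,0,0,0,0,0,0],
    [4.8,0,0,0,0,0,0],
  ],
)

```text
clock: 10.15
tcp_pos: [0.4476, -0.0386, 0.0241]
eef_rot: [-3.114, -0.413, -0.0]
contact_force: [0.5, -0.1, 0.1]
gripper_width: 0.048
gripper_force: 0.0
```

>>> carry_out(
  series=[
    [4.8,0,0,-1.0,0,0,0],
    [4.8,0,0,-2.0,0,0,0],
    [4.8,0,0,-3.0,0,0,0],
    [4.8,0,0,-3.0,0,0,0],
    [4.8,0,0,-3.0,0,0,0],
    [4.8,0,0,-3.0,0,0,0],
    [4.8,0,0,-1.0,0,0,0],
    [4.8,0,0,0,0,0,0],
    [4.8,0,0,0,0,0,0],
  ],
)

```text
clock: 11.05
tcp_pos: [0.4471, -0.0386, 0.1832]
eef_rot: [-3.114, -0.413, 0.002]
contact_force: [-0.1, -0.0, 0.1]
gripper_width: 0.0482
gripper_force: 0.0
```

Run:
```python
from m import *
f=grab('side','s2.png'); t=telemetry.state(); print(t['clock'],t['tcp_pos'],t['gripper_width'])
```

```text
11.1 [ 0.44697596 -0.03853237  0.18288819] 0.04815447376181916
```

View pics/s2.png

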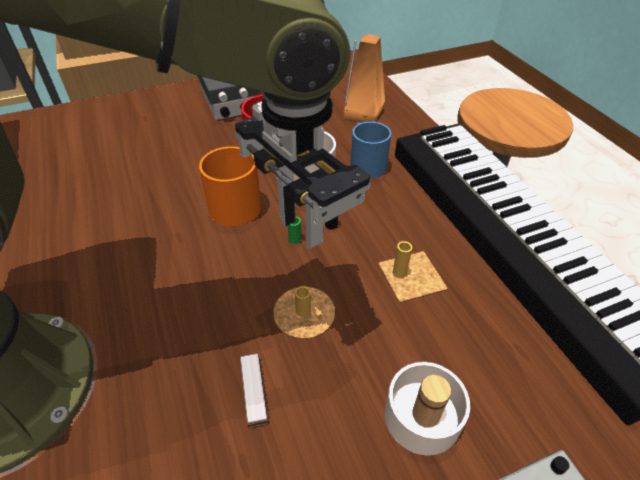

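The slide stands upright at (303,302) near the middle of the round coaster, and the gripper is well clear of it.

```bash
python3 -c "
from workcell import bot
print(bot.hand_in())"
```

```text
the job is handed in; nothing more can be done
None
```

The short brass slide is standing upright near the middle of the round cork coaster and released. When last seen, just after the lift, the tall pot was upright in its place, and I handed the job in at about 11 s.

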